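# Set out the soldering station on the jeweller's bench

### The arm

A 6-joint arm with a two-finger parallel gripper is mounted at the origin on the work surface. World frame = base frame: x ahead of the robot, y to its left, z up, the work surface at z = 0. Lengths are in m, angles in rad, forces in N, time in s.
With the tool pointing down it reaches from about 0.425 to 0.95 m from the base axis. Payload 3.5 kg.
Tool frame: the origin (TCP) lies at the very end of the fingers, on their centre line; the grasp point (between the pads) lies 19 mm behind it; z points along the fingers, y is the line along which they close (so a half turn about z gives the same grasp; the last joint's range is limited). The gripper opens to 85 mm and grips with 20 to 120 N. Pads are 22 mm wide; open, the fingers measure 114 mm over their backs; the gripper's body (76 mm by 85 mm) begins 54 mm behind the grasp point. The pads swing forward as they close: fully open they stand 13 mm farther back than shut.
Start: joints at [0.989, 0.286, 1.577, -0, 1.279, -0.15], TCP at [0.282, 0.613, 0.231] pointing down, gripper open.
Joint ranges: [-2.77, 2.77], [-0.9, 2.22], [0.21, 2.48], [-1.53, 4.67], [0.24, 2.81], [-2.84, 2.84]. Speed limits (rad/s): [2.79, 2.79, 3.14, 3.14, 3.14, 3.14].

### API

Orientations are given as a unit quaternion [x, y, z, w].
In Python, from plant import ctrl gives the robot as it stands.
- The arm moves only by the tool carry_out, never from a script. Its argument "deltas" is one flat list of numbers, 6 for each row, row after row: the shift along the tool's x, y, z in m, then the turn, a rotation vector about the tool's x, y, z in rad. A call has 1 to 5 rows; each row is the pose to reach, as a shift and turn from the pose commanded when the call began, along the tool's axes at that moment; what a row does not reach only later rows make up. A row lasts 1/8 s, in which the tool goes at most 62.5 mm and 10.7 degrees, less where a joint would pass 70% of its speed; a pose out of reach is approached as far as the arm can. A call with a gripper value outside its range is refused whole. "grip" is the opening in per cent of the stroke, from 0 (shut) to 100 (fully open), set as the call begins (left out, the last holds). The fingers move at their own pace and stop on an object; "grip_force" is the grip in N (left out, the last holds). Time passes only in rows, so rows that repeat a pose let the fingers close. It gives the time, the measured TCP pose, the force, the opening and the grip force at its end, in the units of the state.
- ctrl.get_state(): the state, without advancing time (a new reading comes with each control period).
- ctrl.read_camera(name): name is "side" or "top" or "wrist"; returns (picture, depth): 400x640x3 uint8, red, green, blue; 400x640 float32, m along the optical axis (not along the pixel's ray), 0 where there is no reading.
- ctrl.camera_model(name): a dict with "intrinsics" (3x3 intrinsics, pixels), "k1" (the pictures are not rectified: a ray, as slopes to the right and down, at radius r is drawn at 1 + k1 r^2 times it, then the intrinsics apply), "extrinsics" (4x4, takes a point from world to camera coordinates); the wrist camera has in their place "hand_eye" (4x4, takes a point from camera to tool coordinates, whose origin is the TCP and whose axes are the flange's). Camera axes: x right, y down, z forward; pixel columns grow to the right and rows downward; lengths in m; the calibration is good to about 2 mm. A picture is of the moment at which its call begins: read the wrist's pose just before it. camera_model takes no time and is no camera call.
- ctrl.sign_off(): hands the job in; it is judged then, once.
Trained networks look in the newest picture that a camera, given by its name, has taken for a name from the list of things; names that differ only in an ending like _2 or _b are one class to them, and where a whole thing is asked for, a point or a joint stands for the part that bears it (a point fixed in the world has none). Each returns a list of dicts, best first, with "score" (0 to 1); they miss things now and then, are a little off and sometimes report something else, mostly with a low value. They report only what shows in the picture. A call takes as long as a camera call.
- ctrl.find_in(camera, query): "uv" ([column, row] in pixels, amid what is visible of it).
The state is a dict: "time": time; "qpos": joint angles; "dq": joint speeds; "joint_efforts": joint torques, N m; "eef_pos": TCP position; "tcp_rot": TCP orientation; "contact_force": force on the tool from outside, world axes, zero at the start; "wrist_torque": the same for the moment, N m; "opening": opening from 0.0 (shut) to 1.0 (fully open); "finger_force": force on a finger pad.
Only numpy, scipy, OpenCV 4.12 (cv2) and the standard library are available. Lean on these libraries where they do the work, as an engineer would, in place of code of your own. Each camera call takes 0.05 s, during which the arm holds its last target. There are 200 camera calls.

### The job

Set out the soldering station as one straight, evenly spaced row: turntable, flux jar, quench bowl, bur stand, in that order; the turntable and the bowl stay where they are, so the jar stands midway between them and the bur stand goes on past the bowl, as far from its centre as the jar is. First lay the soldering brick flat on the middle of the turntable with its long side along the row, then lay the brass bangle blank flat on the middle of the brick; the jar and the bur stand can be moved at any time. Everything ends upright and let go, and the tall bottle and the steel block are left where they are.

Things in the scene. Friction and masses are not known exactly. Their poses are not given: they have to be found in the camera images.
- turntable: Round steel soldering turntable, fixed, does not turn: a disc 130 mm in diameter on a foot, its flat top 30 mm above the bench. Origin: centre of its underside. Its y axis lies along the row, the line through the centres of turntable and bowl (the bowl is towards +y or -y: it varies). These centres are always 270 mm apart, so the row's spacing is 135 mm centre to centre.
- bowl: White ceramic quench bowl, round, open and empty, fixed; 120 mm across the rim, 45 mm high. Origin: centre of its underside.
- brick: Soldering brick, loose: a plain terracotta-coloured block 100 mm long (its x axis), 50 mm wide (y), 32 mm high (z), about 0.14 kg. Origin: centre of its underside; it lies flat on the bench at the start.
- bangle: Brass bangle blank, loose: a plain open ring 44 mm in outer diameter, 36 mm inside, 16 mm high, about 45 g, lying flat. Origin: centre of its underside, z along its axis.
- jar: Flux jar, loose: small squat clear-glass jar with black screw lid, 44 mm in diameter, 50 mm high, about 90 g, upright. Origin: centre of its underside. Not the tall amber bottle.
- burstand: Bur stand, loose: a round dark wooden block 42 mm in diameter, 30 mm high, with seven thin steel burs sticking up out of its top, to 52 mm above the bench in all; about 60 g. Grip it by the wood. Origin: centre of its underside.
- bottle: Bystander: tall amber bottle, 54 mm in diameter, 115 mm high, on the left side of the bench. Leave it alone. Origin: centre of its underside.
- benchblock: Bystander: square steel bench block 65 x 65 x 22 mm, on the right side of the bench. Leave it alone. Origin: centre of its underside.

How it is judged:
By the outcome, as a careful person would: the job done as asked, in the order asked, and still so for the second after the job is handed in, with the robot touching nothing.
It also fails if it takes over 96 s, if anything falls off the work surface, if the arm or the gripper's body presses on something with over 40 N, if the wrist force passes 120 N, or if a joint passes its speed limit or range.

## Working session

There is one attempt and no reset: what is moved stays moved. The work goes in short steps, Python scripts to look and compute and a tool call to move; the robot and the scene stay as the last step left them, time stands still between calls to the robot, and variables do not carry over. Pictures are saved under pics/ and viewed, at most 14 in all, crops included, and the job is handed in when it is done.

Besides the shell and the picture viewer there is one more tool, called after "Call:" as a command line: name --argument value ..., lists and objects as JSON in quotes. carry_out: Moves the arm, as the interface text tells. Its arguments: {"type":"object","properties":{"deltas":{"type":"array"},"grip":{"type":"number"},"grip_force":{"type":"number"}},"required":["deltas"]}

```bash
ls; mkdir -p pics; cat > h.py <<'E'
import numpy as np, cv2
from scipy.spatial.transform import Rotation as R
from plant import ctrl
def pose():
    s=ctrl.get_state(); T=np.eye(4); T[:3,:3]=R.from_quat(s["tcp_rot"]).as_matrix(); T[:3,3]=s["eef_pos"]; return T
def cam(name):
    T=pose(); im,d=ctrl.read_camera(name); m=ctrl.camera_model(name)
    W=T@np.array(m["hand_eye"]) if "hand_eye" in m else np.linalg.inv(np.array(m["extrinsics"]))
    return im,d,(np.array(m["intrinsics"]),m["k1"],W)
def rays(uv,M):
    K,k1,W=M; uv=np.atleast_2d(uv).astype(float)
    p=np.c_[(uv[:,0]-K[0,2])/K[0,0],(uv[:,1]-K[1,2])/K[1,1]]; q=p.copy()
    for _ in range(10): q=p/(1+k1*(q**2).sum(1,keepdims=True))
    return np.c_[q,np.ones(len(q))]
def onplane(uv,z,M):
    W=M[2]; d=rays(uv,M)@W[:3,:3].T; return W[:3,3]+d*((z-W[2,3])/d[:,2])[:,None]
def cloud(d,M):
    v,u=np.mgrid[:400,:640]; r=rays(np.c_[u.ravel(),v.ravel()],M)*d.reshape(-1,1)
    return (r@M[2][:3,:3].T+M[2][:3,3]).reshape(400,640,3)
def save(im,f): cv2.imwrite("pics/"+f,im[:,:,::-1])
E
python3 - <<'E'
from h import *
s=ctrl.get_state(); print(s)
for n in ["top","side"]:
    im,d,M=cam(n); save(im,n+"0.png"); P=cloud(d,M); print(n,M[2].round(3).tolist(),(d>0).mean())
    for q in ["turntable","bowl","brick","bangle","jar","burstand","bottle","benchblock"]:
        for r in ctrl.find_in(n,q)[:2]:
            u,v=[int(x) for x in r["uv"]]; print(q,round(r["score"],2),u,v,P[v,u].round(3), d[v,u])
E
```

```text
pics
{'time': 0.0, 'qpos': array([ 9.88995224e-01,  2.87188276e-01,  1.57817823e+00, -1.09068358e-05,
        1.27862600e+00, -1.49988340e-01]), 'dq': array([-1.66586294e-03,  6.29252165e-04,  2.61773453e-05, -1.76503390e-04,
       -4.85314135e-05,  7.18397092e-04]), 'joint_efforts': array([-1.15980779e-04, -4.05969644e+01, -2.92630613e+01, -1.65320612e-04,
        5.71869925e-03, -5.66569810e-06]), 'eef_pos': array([0.28209862, 0.6124939 , 0.22993145]), 'tcp_rot': array([ 2.14231159e-01,  9.76782253e-01, -1.12236110e-03, -4.24439670e-04]), 'contact_force': array([-0.74310338, -0.11448553,  0.41595139]), 'wrist_torque': array([-0.00544887,  0.00565175,  0.04823377]), 'finger_force': 0.0, 'opening': 1.0013891582414671}
top [[-0.007, -0.984, 0.18, 0.258], [-1.0, 0.007, -0.001, 0.005], [-0.0, -0.18, -0.984, 1.525], [0.0, 0.0, 0.0, 1.0]] 0.99602734375
turntable 0.56 281 188 [0.578 0.135 0.033] 1.5252551
bowl 0.89 354 193 [ 0.564 -0.125  0.007] 1.5485319
bowl 0.5 279 188 [0.579 0.143 0.032] 1.5255677
brick 0.57 413 245 [ 0.373 -0.323  0.036] 1.4849718
bangle 0.58 311 162 [0.679 0.029 0.012] 1.5638409
jar 0.52 322 227 [ 0.436 -0.009  0.053] 1.4800481
burstand 0.62 233 238 [0.402 0.301 0.035] 1.4912153
bottle 0.51 185 194 [0.544 0.453 0.109] 1.4436771
benchblock 0.66 186 196 [0.54  0.455 0.092] 1.4595578
benchblock 0.57 455 191 [ 0.566 -0.487  0.022] 1.5340189
side [[-0.968, -0.18, 0.176, 0.302], [-0.251, 0.741, -0.623, 0.835], [-0.018, -0.647, -0.762, 1.069], [0.0, 0.0, 0.0, 1.0]] 0.995828125
turntable 0.95 302 240 [0.578 0.149 0.028] 1.2686944
bowl 0.67 334 168 [ 0.564 -0.141  0.015] 1.4575573
brick 0.58 408 136 [ 0.365 -0.318  0.032] 1.5195429
jar 0.51 365 208 [0.435 0.018 0.048] 1.3101178
burstand 0.76 354 312 [0.398 0.319 0.028] 1.1308647
bottle 0.77 272 351 [0.542 0.478 0.086] 1.013254
benchblock 0.6 354 99 [ 0.576 -0.473  0.023] 1.6595445
```

View pics/top0.png

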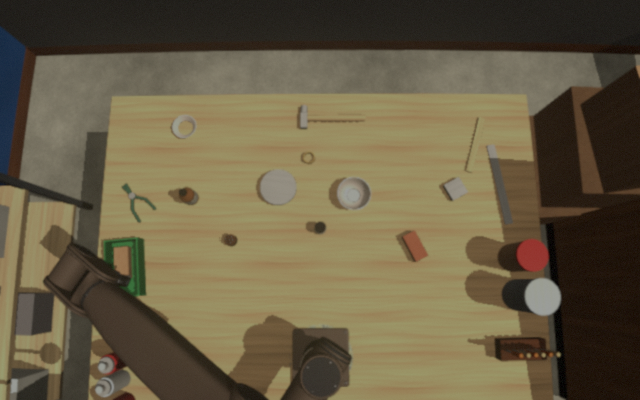

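View pics/side0.png

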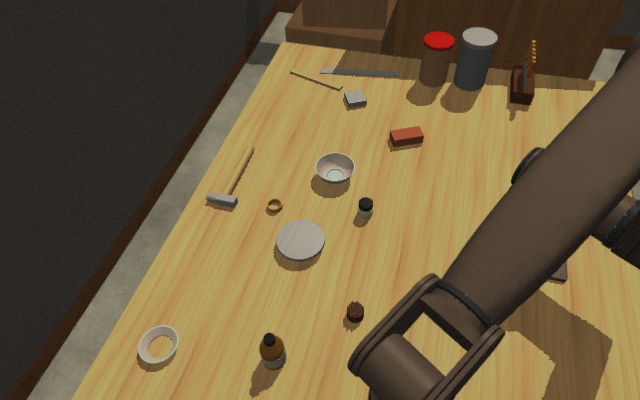

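```bash
python3 - <<'E'
from h import *
for n in ["top","side"]:
    im,d,M=cam(n); P=cloud(d,M)
    ok=(d>0)&(P[...,2]>0.009)&(P[...,0]>0.3)&(P[...,0]<1)&(abs(P[...,1])<0.65)
    k,L,st,_=cv2.connectedComponentsWithStats(ok.astype(np.uint8))
    for i in range(1,k):
        if st[i,4]<25: continue
        Q=P[L==i]; z=np.percentile(Q[:,2],90); T=Q[abs(Q[:,2]-z)<0.006]
        (c,s,a)=cv2.minAreaRect(T[:,:2].astype(np.float32)*1000); (cc,r)=cv2.minEnclosingCircle(T[:,:2].astype(np.float32)*1000)
        print(n,st[i],"z",z.round(3),"rect",np.round(c),np.round(s),round(a),"circ",np.round(cc),round(r),"mean",T.mean(0).round(3))
E
```

```text
top [301 105  65  25 569] z 0.029 rect [849. -53.] [ 83. 235.] 0 circ [844. -50.] 120 mean [ 0.846 -0.024  0.027]
top [172 114  25  24 229] z 0.023 rect [818. 499.] [88. 89.] 11 circ [817. 499.] 46 mean [0.823 0.502 0.021]
top [477 117  10  12  37] z 0.014 rect [ 833. -607.] [27. 50.] 68 circ [ 830. -615.] 25 mean [ 0.831 -0.608  0.012]
top [466 130  15  43 145] z 0.014 rect [ 719. -571.] [ 27. 164.] 71 circ [ 719. -570.] 82 mean [ 0.712 -0.567  0.011]
top [303 151  12  12  50] z 0.022 rect [696.  36.] [39. 40.] 57 circ [697.  37.] 22 mean [0.697 0.036 0.02 ]
top [ 260  169   37   36 1032] z 0.035 rect [585. 145.] [127. 126.] 45 circ [585. 146.] 65 mean [0.586 0.147 0.033]
top [338 176  34  35 706] z 0.046 rect [ 559. -123.] [116. 118.] 61 circ [ 558. -122.] 60 mean [ 0.563 -0.126  0.045]
top [443 178  25  23 322] z 0.027 rect [ 574. -488.] [63. 68.] 24 circ [ 576. -487.] 41 mean [ 0.574 -0.49   0.025]
top [179 187  19  18 262] z 0.115 rect [552. 460.] [22. 23.] 79 circ [553. 461.] 13 mean [0.552 0.46  0.116]
top [140 196  16  14  58] z 0.018 rect [535. 618.] [74. 14.] 52 circ [533. 
[... 1608 characters left out ...]
 21 mean [0.438 0.    0.051]
side [267 198  15  13  87] z 0.019 rect [697.  39.] [42. 44.] 64 circ [697.  40.] 23 mean [0.697 0.039 0.016]
side [ 276  220   49   41 1589] z 0.033 rect [584. 147.] [130. 129.] 85 circ [585. 148.] 67 mean [0.584 0.15  0.031]
side [347 301  17  22 283] z 0.039 rect [395. 315.] [31. 34.] 12 circ [396. 314.] 19 mean [0.395 0.313 0.037]
side [ 347  301   53   99 2353] z 0.526 rect [314. 576.] [57. 15.] 58 circ [316. 575.] 29 mean [0.314 0.576 0.526]
side [138 325  41  38 604] z 0.021 rect [819. 499.] [89. 89.] 37 circ [819. 500.] 47 mean [0.824 0.495 0.019]
side [260 333  27  37 739] z 0.114 rect [550. 464.] [24. 24.] 49 circ [551. 464.] 13 mean [0.55  0.465 0.115]
```

```bash
cat >> h.py <<'E'
def yaw(): T=pose(); return np.degrees(np.arctan2(T[1,1],T[0,1]))
def plan(wps,step=0.05,start=None):
    """wps: (x,y,z,yawdeg of tool y[,step]); prints calls of <=5 rows"""
    T=pose() if start is None else start
    for w in wps:
        print("->",w)
        a=np.radians(w[3]); G=np.eye(4); G[:3,:3]=np.array([[-np.sin(-a)*-1*-1,0,0],[0,0,0],[0,0,0]])*0
        y=np.array([np.cos(a),np.sin(a),0]); z=np.array([0,0,-1.]); x=np.cross(y,z); Rg=np.c_[x,y,z]
        st=w[4] if len(w)>4 else step
        p0,R0=T[:3,3].copy(),T[:3,:3].copy(); pg=np.array(w[:3])
        rv=R.from_matrix(R0.T@Rg).as_rotvec()
        n=int(max(1,np.ceil(np.linalg.norm(pg-p0)/st-1e-6),np.ceil(np.linalg.norm(rv)/0.17-.01)))
        fr=np.arange(1,n+1)/n; k=0
        while k<n:
            rows=[]
            for f in fr[k:k+5]:
                pt=p0+f*(pg-p0); Rt=R0@R.from_rotvec(f*rv).as_matrix()
                d=np.r_[np.round(T[:3,:3].T@(pt-T[:3,3]),3),np.round(R.from_matrix(T[:3,:3].T@Rt).as_rotvec(),3)]
                rows.append(d)
            print("  ["+", ".join("%g"%(v+0) for r in rows for v in r)+"]")
            T2=T.copy(); T2[:3,3]=T[:3,3]+T[:3,:3]@d[:3]; T2[:3,:3]=T[:3,:3]@R.from_rotvec(d[3:]).as_matrix(); T=T2; k+=5
    return T
E
sed -i 's/; G=np.eye(4); G\[:3.*$//' h.py
python3 -c "
from h import *
plan([(.397,.312,.13,-5.7)])"
```

```text
-> (0.397, 0.312, 0.13, -5.7)
  [-0.029, -0.028, 0.013, 0, 0, 0.155, -0.058, -0.056, 0.025, 0, 0, 0.31, -0.086, -0.085, 0.038, 0, 0, 0.464, -0.115, -0.113, 0.051, 0, 0, 0.619, -0.144, -0.141, 0.063, 0, 0, 0.774]
  [-0.04, 0, 0.013, 0, 0, 0.155, -0.08, 0, 0.026, 0, 0, 0.31, -0.121, 0, 0.038, 0, 0, 0.464]
```

Call:
carry_out --deltas '[-0.029,-0.028,0.013,0,0,0.155,-0.058,-0.056,0.025,0,0,0.31,-0.086,-0.085,0.038,0,0,0.464,-0.115,-0.113,0.051,0,0,0.619,-0.144,-0.141,0.063,0,0,0.774]'

```text
time: 1.62
eef_pos: [0.3546, 0.4235, 0.1681]
tcp_rot: [0.569, 0.822, 0.0, 0.0]
contact_force: [-0.4, 0.3, 0.1]
opening: 1.002
finger_force: 0.0
```

Call:
carry_out --deltas '[-0.04,0,0.013,0,0,0.155,-0.08,0,0.026,0,0,0.31,-0.121,0,0.038,0,0,0.464,-0.121,0,0.038,0,0,0.464]'

```text
time: 2.12
eef_pos: [0.3975, 0.3096, 0.1294]
tcp_rot: [0.742, 0.67, -0.001, -0.0]
contact_force: [0.5, -0.1, 0.5]
opening: 1.002
finger_force: 0.0
```

```bash
python3 - <<'E'
from h import *
im,d,M=cam("wrist"); save(im,"w1.png"); s=ctrl.get_state(); print(s["time"],s["eef_pos"],yaw(),M[2].round(3))
P=cloud(d,M)
for r in ctrl.find_in("wrist","burstand")[:2]:
    u,v=[int(x) for x in r["uv"]]; print(r,P[v,u], onplane(r["uv"],.035,M))
ok=(d>0)&(abs(P[...,2]-.030)<.006)&(np.hypot(P[...,0]-.397,P[...,1]-.312)<.035)
print(ok.sum(),cv2.minEnclosingCircle(P[ok][:,:2].astype(np.float32)*1000))
plan([(.397,.312,.05,-5.7),(.397,.312,.005,-5.7,.03)])
E
```

```text
2.175 [0.39762521 0.31091045 0.13014556] -5.751737697245364 [[ 0.995 -0.098 -0.029  0.405]
 [-0.102 -0.955 -0.278  0.381]
 [-0.001  0.28  -0.96   0.271]
 [ 0.     0.     0.     1.   ]]
{'uv': [323.7, 194.2], 'score': 0.56} [0.40017702 0.31704378 0.02955272] [[0.40084512 0.31824681 0.035     ]]
1564 ((398.2704772949219, 314.1006774902344), 20.910892486572266)
-> (0.397, 0.312, 0.05, -5.7)
  [0, 0, 0.04, 0, 0, 0, 0, -0.001, 0.081, 0, -0.001, 0]
-> (0.397, 0.312, 0.005, -5.7, 0.03)
  [0, 0, 0.022, 0, 0, 0, 0, 0, 0.045, 0, 0, 0]
```

View pics/w1.png

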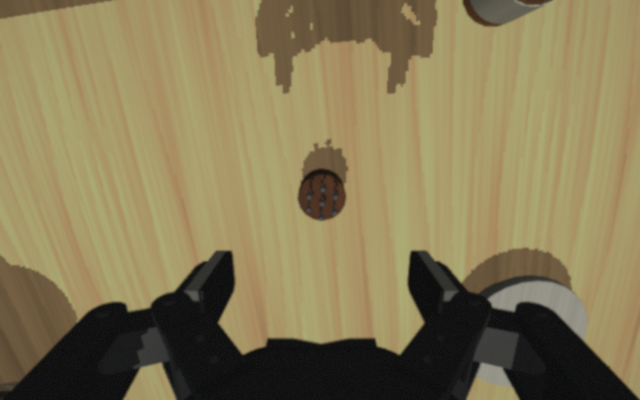

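Call:
carry_out --deltas '[0.001,0,0.04,0,0,0,0.002,0,0.08,0,0,0,0.002,0,0.103,0,0,0,0.002,0,0.125,0,0,0,0.002,0,0.125,0,0,0]'

```text
time: 2.85
eef_pos: [0.3962, 0.3142, 0.0041]
tcp_rot: [0.74, 0.672, -0.002, -0.001]
contact_force: [-0.5, 0.5, 0.5]
opening: 0.997
finger_force: 0.0
```

Call:
carry_out --deltas '[0,0,0,0,0,0,0,0,0,0,0,0,0,0,0,0,0,0,0,0,0,0,0,0,0,0,0,0,0,0]' --grip 0 --grip_force 30

```text
time: 3.48
eef_pos: [0.3985, 0.3143, 0.0068]
tcp_rot: [0.741, 0.671, 0.001, 0.0]
contact_force: [-1.6, 0.8, 5.2]
opening: 0.483
finger_force: 30.7
```

```bash
python3 - <<'E'
from h import *
plan([(.398,.314,.10,-5.7),(.52,.1,.2,-5.7)])
E
```

```text
-> (0.398, 0.314, 0.1, -5.7)
  [0, 0, -0.047, 0.001, -0.001, 0, 0, 0, -0.093, 0.002, -0.002, 0]
-> (0.52, 0.1, 0.2, -5.7)
  [-0.034, 0.024, -0.017, 0, 0, 0, -0.067, 0.047, -0.033, 0, 0, 0, -0.101, 0.071, -0.05, 0, 0, 0, -0.134, 0.095, -0.067, 0, 0, 0, -0.168, 0.119, -0.084, 0, 0, 0]
  [-0.033, 0.023, -0.016, 0, 0, 0]
```

Call:
carry_out --deltas '[0,0,-0.03,0,0,0,0,0,-0.065,0,0,0,0,0,-0.095,0,0,0]'

```text
time: 3.85
eef_pos: [0.3976, 0.3135, 0.1014]
tcp_rot: [0.741, 0.671, 0.0, 0.0]
contact_force: [0.1, 0.3, 0.2]
opening: 0.48
finger_force: 30.6
```

Call:
carry_out --deltas '[-0.034,0.024,-0.017,0,0,0,-0.067,0.047,-0.033,0,0,0,-0.101,0.071,-0.05,0,0,0,-0.134,0.095,-0.067,0,0,0,-0.168,0.119,-0.084,0,0,0]'

```text
time: 4.47
eef_pos: [0.4997, 0.1334, 0.1847]
tcp_rot: [0.741, 0.671, -0.0, 0.0]
contact_force: [1.3, -0.2, -0.5]
opening: 0.479
finger_force: 30.6
```

Call:
carry_out --deltas '[-0.033,0.023,-0.016,0,0,0,-0.033,0.023,-0.016,0,0,0,-0.033,0.023,-0.016,0,0,0]'

```text
time: 4.85
eef_pos: [0.5183, 0.0998, 0.1996]
tcp_rot: [0.741, 0.671, -0.0, -0.001]
contact_force: [-0.4, -0.1, -1.1]
opening: 0.48
finger_force: 30.6
```

```bash
python3 - <<'E'
from h import *
im,d,M=cam("wrist"); save(im,"w2.png"); s=ctrl.get_state(); print(s["time"],s["eef_pos"],yaw(),s["opening"],s["finger_force"])
P=cloud(d,M)
def circ(c,z,r):
    ok=(d>0)&(abs(P[...,2]-z)<.006)&(np.hypot(P[...,0]-c[0],P[...,1]-c[1])<r+.03)
    return ok.sum(),np.round(cv2.minEnclosingCircle(P[ok][:,:2].astype(np.float32)*1000)[0],1),cv2.minEnclosingCircle(P[ok][:,:2].astype(np.float32)*1000)[1],P[ok].mean(0)
print(circ((.585,.1465),.03,.065),circ((.557,-.121),.042,.06),circ((.439,0),.05,.02))
E
```

```text
4.9 [0.51794712 0.10023759 0.19923719] -5.64315660004024 0.47724098694197287 30.59801995754242
(np.int64(12423), array([586.5, 148.5]), 65.09266662597656, array([0.58621156, 0.1510556 , 0.02918337])) (np.int64(158), array([532.9, -77.3]), 30.336795806884766, array([ 0.53374041, -0.07222215,  0.04239286])) (np.int64(0), array([0., 0.]), 0.0, array([nan, nan, nan]))<stdin>:6: RuntimeWarning: Mean of empty slice.
  ret = um.true_divide(
```

View pics/w2.png

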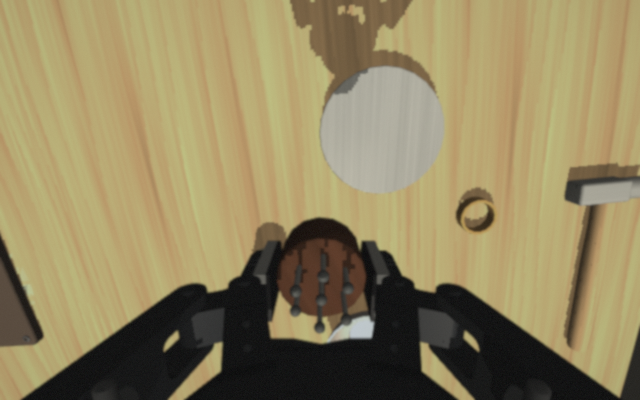

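```bash
python3 - <<'E'
from h import *
plan([(.544,-.255,.16,-5.7,.058)])
E
```

```text
-> (0.544, -0.255, 0.16, -5.7, 0.058)
  [-0.05, 0.009, 0.006, 0, 0, 0, -0.1, 0.017, 0.011, -0.001, 0, 0, -0.15, 0.026, 0.017, -0.001, 0, 0, -0.201, 0.035, 0.022, -0.001, 0, 0.001, -0.251, 0.044, 0.028, -0.002, 0, 0.001]
  [-0.05, 0.008, 0.006, 0, 0, 0, -0.1, 0.017, 0.011, 0, 0, 0]
```

Call:
carry_out --deltas '[-0.05,0.009,0.006,0,0,0,-0.1,0.017,0.011,0,0,0,-0.15,0.026,0.017,0,0,0,-0.2,0.035,0.022,0,0,0,-0.251,0.044,0.028,0,0,0]'

```text
time: 5.52
eef_pos: [0.5376, -0.1544, 0.1713]
tcp_rot: [0.741, 0.672, -0.0, -0.001]
contact_force: [0.9, 0.5, -0.4]
opening: 0.484
finger_force: 30.6
```

Call:
carry_out --deltas '[-0.05,0.008,0.006,0,0,0,-0.1,0.017,0.011,0,0,0,-0.1,0.017,0.011,0,0,0,-0.1,0.017,0.011,0,0,0]'

```text
time: 6.02
eef_pos: [0.5447, -0.254, 0.1604]
tcp_rot: [0.741, 0.672, -0.0, -0.001]
contact_force: [-0.8, 0.2, -1.4]
opening: 0.481
finger_force: 30.6
```

```bash
python3 - <<'E'
from h import *
im,d,M=cam("wrist"); save(im,"w3.png"); s=ctrl.get_state(); print(s["time"],s["eef_pos"],yaw(),s["opening"],s["finger_force"])
P=cloud(d,M)
def circ(c,z,r):
    ok=(d>0)&(abs(P[...,2]-z)<.006)&(np.hypot(P[...,0]-c[0],P[...,1]-c[1])<r+.01)
    return ok.sum(),cv2.minEnclosingCircle(P[ok][:,:2].astype(np.float32)*1000)
print(circ((.557,-.121),.042,.06))
b=np.array([.557,-.1205]);t=np.array([.586,.1475]);u=(b-t)/np.linalg.norm(b-t);print(np.linalg.norm(b-t),u,np.degrees(np.arctan2(*-u[::-1])),b+.135*u,(b+t)/2)
ok=(d>0)&(d<.28)&(P[...,2]>.11)
for z in (.155,.17,.18,.19): 
    k=(d>0)&(abs(P[...,2]-z)<.006)&(np.hypot(*(P[...,:2]-s["eef_pos"][:2]).transpose(2,0,1))<.024); print(z,k.sum(),P[k].mean(0) if k.any() else 0)
E
```

```text
6.075 [ 0.54489204 -0.25372122  0.1606791 ] -5.57371800851387 0.48348597791219233 30.608954429626465
(np.int64(2715), ((558.6100463867188, -120.4826889038086), 59.76317596435547))
0.26956446353330776 [-0.10758095 -0.99419633] 83.82411360320374 [ 0.54247657 -0.2547165 ] [0.5715 0.0135]
0.155 271 [ 0.54622191 -0.23715126  0.15788246]
0.17 792 [ 0.54633118 -0.23860698  0.17022295]
0.18 5387 [ 0.54516601 -0.25068129  0.18211028]
0.19 1026 [ 0.54528923 -0.25296159  0.19021282]
```

Call:
carry_out --deltas '[-0.001,-0.001,0.04,0,0,0,-0.002,-0.001,0.08,0,0,0,-0.002,-0.001,0.115,0,0,0,-0.002,-0.001,0.143,0,0,0,-0.002,-0.001,0.155,0,0,0]'

```text
time: 6.7
eef_pos: [0.5425, -0.2547, 0.0058]
tcp_rot: [0.74, 0.672, -0.001, -0.003]
contact_force: [-15.9, 10.7, 51.3]
opening: 0.481
finger_force: 37.0
```

Call:
carry_out --deltas '[0,0,0,0,0,0,0,0,0,0,0,0]'

```text
time: 6.95
eef_pos: [0.5446, -0.257, 0.0072]
tcp_rot: [0.741, 0.672, 0.0, 0.001]
contact_force: [-0.3, 0.6, -0.2]
opening: 0.482
finger_force: 31.5
```

Call:
carry_out --deltas '[0,0,0,0,0,0,0,0,0,0,0,0,0,0,0,0,0,0,0,0,0,0,0,0]' --grip 100

```text
time: 7.45
eef_pos: [0.5439, -0.2576, 0.0063]
tcp_rot: [0.741, 0.671, 0.0, 0.0]
contact_force: [0.2, -0.0, 0.8]
opening: 1.003
finger_force: 0.0
```

Call:
carry_out --deltas '[0,0,-0.03,0,0,0,0,0,-0.07,0,0,0,0,0,-0.12,0,0,0,0,0,-0.15,0,0,0,0,0,-0.15,0,0,0]'

```text
time: 8.07
eef_pos: [0.5456, -0.2588, 0.1599]
tcp_rot: [0.741, 0.671, 0.001, 0.003]
contact_force: [-1.1, -0.1, -1.0]
opening: 0.997
finger_force: 0.0
```

```bash
python3 - <<'E'
from h import *
im,d,M=cam("wrist"); save(im,"w4.png"); s=ctrl.get_state(); print(s["time"],s["eef_pos"],yaw(),s["opening"],s["finger_force"])
P=cloud(d,M)
ok=(d>0)&(abs(P[...,2]-.030)<.006)&(np.hypot(P[...,0]-.544,P[...,1]+.255)<.035)
print(ok.sum(),cv2.minEnclosingCircle(P[ok][:,:2].astype(np.float32)*1000))
plan([(.372,-.329,.13,-64.2)])
E
```

```text
8.125 [ 0.5443257  -0.25794265  0.15732379] -5.67634599211942 1.001004455365481 0.0
1264 ((544.5620727539062, -256.9966125488281), 20.742422103881836)
-> (0.372, -0.329, 0.13, -64.2)
  [-0.015, -0.027, 0.005, 0, 0, 0.17, -0.029, -0.055, 0.009, 0.001, 0, 0.34, -0.044, -0.082, 0.014, 0.001, 0, 0.511, -0.058, -0.11, 0.018, 0.002, 0, 0.681, -0.073, -0.137, 0.023, 0.002, 0, 0.851]
  [-0.03, -0.007, 0.004, 0.001, 0, 0.17]
```

Call:
carry_out --deltas '[-0.015,-0.027,0.005,0,0,0.17,-0.029,-0.055,0.009,0,0,0.34,-0.044,-0.082,0.014,0,0,0.511,-0.058,-0.11,0.018,0,0,0.681,-0.073,-0.137,0.023,0,0,0.851]'

```text
time: 8.75
eef_pos: [0.3983, -0.3157, 0.1306]
tcp_rot: [0.953, 0.303, -0.001, -0.002]
contact_force: [-0.1, -1.3, 0.1]
opening: 0.998
finger_force: 0.0
```

Call:
carry_out --deltas '[-0.03,-0.007,0.004,0,0,0.17,-0.03,-0.007,0.004,0,0,0.17,-0.03,-0.007,0.004,0,0,0.17]'

```text
time: 9.12
eef_pos: [0.3717, -0.3278, 0.1281]
tcp_rot: [0.975, 0.224, -0.0, -0.001]
contact_force: [-0.1, 0.4, -0.1]
opening: 0.998
finger_force: 0.0
```

```bash
python3 - <<'E'
from h import *
im,d,M=cam("wrist"); save(im,"w5.png"); s=ctrl.get_state(); print(s["time"],s["eef_pos"],yaw(),s["tcp_rot"])
P=cloud(d,M)
ok=(d>0)&(abs(P[...,2]-.032)<.005)&(np.hypot(P[...,0]-.372,P[...,1]+.329)<.07)
print(ok.sum(),cv2.minAreaRect(P[ok][:,:2].astype(np.float32)*1000),P[ok].mean(0))
im,d,M=cam("top");P=cloud(d,M)
ok=(d>0)&(abs(P[...,2]-.032)<.008)&(np.hypot(P[...,0]-.544,P[...,1]+.256)<.035)
print(ok.sum(),cv2.minEnclosingCircle(P[ok][:,:2].astype(np.float32)*1000))
E
```

```text
9.175 [ 0.37212666 -0.32790354  0.12855879] -64.07763369653328 [ 9.74522029e-01  2.24290826e-01 -1.34650616e-04 -6.49873852e-04]
6602 ((374.4125671386719, -330.6387023925781), (99.32946014404297, 50.114898681640625), 26.458751678466797) [ 0.37705228 -0.3292789   0.03092466]
91 ((543.0515747070312, -260.3754577636719), 22.12790870666504)
```

View pics/w5.png

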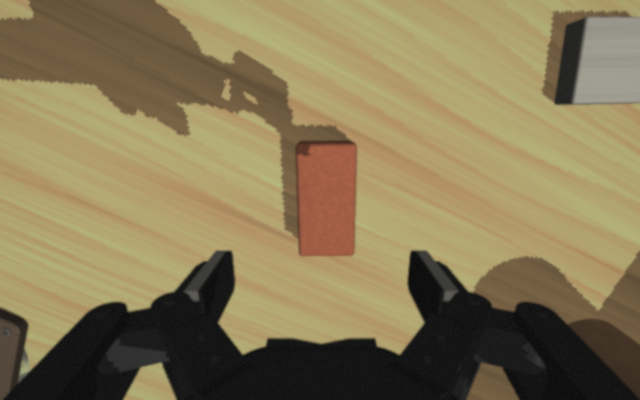

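Call:
carry_out --deltas '[0.001,0.002,0.04,0,0,-0.01,0.001,0.003,0.08,0,0,-0.01,0.001,0.003,0.105,0,0,-0.01,0.001,0.003,0.121,0,0,-0.01,0.001,0.003,0.121,0,0,-0.01]'

```text
time: 9.85
eef_pos: [0.374, -0.3299, 0.0074]
tcp_rot: [0.973, 0.229, -0.0, -0.001]
contact_force: [-0.9, 0.2, 0.4]
opening: 0.998
finger_force: 0.0
```

Call:
carry_out --deltas '[0,0,0,0,0,0,0,0,0,0,0,0,0,0,0,0,0,0,0,0,0,0,0,0,0,0,0,0,0,0]' --grip 0 --grip_force 40

```text
time: 10.48
eef_pos: [0.3748, -0.3317, 0.0098]
tcp_rot: [0.974, 0.228, 0.001, 0.001]
contact_force: [-0.0, 0.5, 5.6]
opening: 0.578
finger_force: 44.2
```

```bash
python3 - <<'E'
from h import *
s=ctrl.get_state(); print(s["time"],s["eef_pos"],yaw(),s["tcp_rot"],s["opening"])
T=pose(); plan([tuple(T[:3,3]+[0,0,.09])+(yaw(),.04),(.57,.13,.14,-5.96)])
E
```

```text
10.475 [ 0.37484743 -0.33168114  0.00980487] -63.594884460049016 [9.73567850e-01 2.28394475e-01 5.46307121e-04 1.14284125e-03] 0.5777796240994054
-> (np.float64(0.37484742870057247), np.float64(-0.33168114164491086), np.float64(0.099804872207105), np.float64(-63.594884460049016), 0.04)
  [0, 0, -0.03, 0.001, 0, 0, 0, 0, -0.06, 0.002, 0, 0, 0, 0, -0.09, 0.002, -0.001, 0]
-> (0.57, 0.13, 0.14, -5.96)
  [0.035, -0.03, -0.004, 0, 0, -0.091, 0.069, -0.059, -0.007, 0, 0, -0.183, 0.104, -0.089, -0.011, 0, 0, -0.274, 0.138, -0.119, -0.015, 0, 0, -0.366, 0.173, -0.148, -0.018, 0, 0, -0.457]
  [0.044, -0.012, -0.004, 0, 0, -0.092, 0.088, -0.023, -0.008, 0, 0, -0.183, 0.132, -0.035, -0.011, 0, 0, -0.275, 0.176, -0.046, -0.015, 0, 0.001, -0.366, 0.221, -0.057, -0.019, 0, 0.001, -0.457]
  [0.044, 0.009, -0.003, 0, 0, -0.092]
```

Call:
carry_out --deltas '[0,0,-0.03,0,0,0,0,0,-0.06,0,0,0,0,0,-0.09,0,0,0]'

```text
time: 10.85
eef_pos: [0.3736, -0.3301, 0.0986]
tcp_rot: [0.974, 0.228, -0.0, -0.001]
contact_force: [0.5, 0.1, -1.1]
opening: 0.574
finger_force: 43.2
```

Call:
carry_out --deltas '[0.035,-0.03,-0.004,0,0,-0.091,0.069,-0.059,-0.007,0,0,-0.183,0.104,-0.089,-0.011,0,0,-0.274,0.138,-0.119,-0.015,0,0,-0.366,0.173,-0.148,-0.018,0,0,-0.457]'

```text
time: 11.48
eef_pos: [0.4631, -0.1196, 0.1161]
tcp_rot: [0.896, 0.444, -0.0, -0.0]
contact_force: [1.2, -0.5, -1.8]
opening: 0.572
finger_force: 43.3
```

Call:
carry_out --deltas '[0.044,-0.012,-0.004,0,0,-0.092,0.088,-0.023,-0.008,0,0,-0.183,0.132,-0.035,-0.011,0,0,-0.275,0.176,-0.046,-0.015,0,0,-0.366,0.221,-0.057,-0.019,0,0,-0.457]'

```text
time: 12.1
eef_pos: [0.552, 0.0904, 0.1348]
tcp_rot: [0.772, 0.636, -0.0, -0.0]
contact_force: [-0.2, -1.0, -0.8]
opening: 0.574
finger_force: 43.3
```

Call:
carry_out --deltas '[0.044,0.009,-0.003,0,0,-0.092,0.044,0.009,-0.003,0,0,-0.092,0.044,0.009,-0.003,0,0,-0.092]'

```text
time: 12.48
eef_pos: [0.5688, 0.1302, 0.1374]
tcp_rot: [0.743, 0.669, -0.001, -0.0]
contact_force: [-0.5, -0.1, -1.1]
opening: 0.577
finger_force: 43.3
```

```bash
python3 - <<'E'
from h import *
im,d,M=cam("wrist"); save(im,"w6.png"); s=ctrl.get_state(); print(s["time"],s["eef_pos"],yaw(),s["opening"],s["tcp_rot"])
P=cloud(d,M)
p=s["eef_pos"]; zt=p[2]+.025
for z in (zt-.003,zt):
  ok=(d>0)&(abs(P[...,2]-z)<.004)&(np.hypot(P[...,0]-p[0],P[...,1]-p[1])<.065)
  print(ok.sum(),cv2.minAreaRect(P[ok][:,:2].astype(np.float32)*1000),P[ok].mean(0))
plan([(.586,.147,.06,-5.96,.04)])
E
```

```text
12.525 [0.56875416 0.12973501 0.13751894] -6.004392671269445 0.5720688719364614 [ 7.43169992e-01  6.69102037e-01 -8.01101803e-04 -4.30831634e-04]
18845 ((569.6273803710938, 136.49615478515625), (86.3798599243164, 76.24495697021484), 83.84465789794922) [0.57002847 0.14143169 0.1586213 ]
11052 ((569.55517578125, 136.27975463867188), (84.8935546875, 76.69087982177734), 83.9472885131836) [0.56933432 0.1398978  0.15927763]
-> (0.586, 0.147, 0.06, -5.96, 0.04)
  [0.006, 0.005, 0.026, -0.001, 0, 0, 0.013, 0.01, 0.052, -0.001, 0, -0.001, 0.019, 0.015, 0.077, -0.002, 0.001, -0.001]
```

View pics/w6.png

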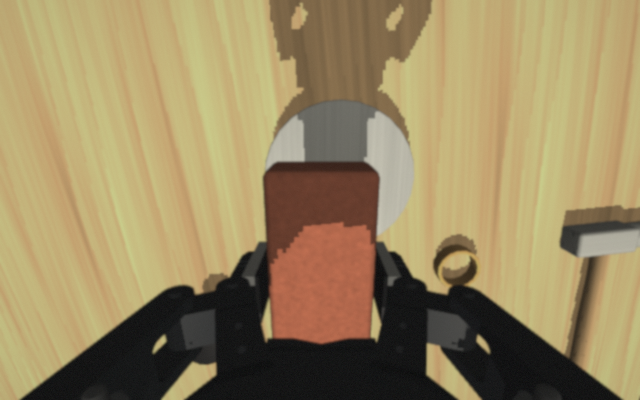

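Call:
carry_out --deltas '[0.007,0.005,0.03,0,0,0,0.014,0.01,0.055,0,0,0,0.019,0.015,0.08,0,0,0,0.019,0.015,0.09,0,0,0,0.019,0.015,0.094,0,0,0]'

```text
time: 13.15
eef_pos: [0.586, 0.1468, 0.0438]
tcp_rot: [0.743, 0.669, -0.001, -0.0]
contact_force: [0.1, -0.1, -0.2]
opening: 0.576
finger_force: 43.2
```

Call:
carry_out --deltas '[0,0,0.002,0,0,0,0,0,0.004,0,0,0,0,0,0.004,0,0,0]'

```text
time: 13.52
eef_pos: [0.5867, 0.1477, 0.0408]
tcp_rot: [0.743, 0.669, 0.0, 0.0]
contact_force: [-0.5, -0.3, -1.2]
opening: 0.577
finger_force: 43.2
```

```bash
python3 - <<'E'
from h import *
s=ctrl.get_state(); print(s["time"],s["eef_pos"],yaw(),s["opening"],s["contact_force"])
E
```

```text
13.525 [0.5867383  0.14769441 0.04084987] -5.957013238775523 0.5771103102851676 [-0.48854042 -0.30954215 -1.21610357]
```

Not yet in contact; feel down by single millimetres.

Call:
carry_out --deltas '[0,0,0.001,0,0,0,0,0,0.001,0,0,0]'

```text
time: 13.78
eef_pos: [0.5868, 0.1478, 0.0399]
tcp_rot: [0.743, 0.669, 0.0, 0.0]
contact_force: [0.2, -0.3, 0.9]
opening: 0.573
finger_force: 43.4
```

Call:
carry_out --deltas '[0,0,0.001,0,0,0,0,0,0.001,0,0,0]'

```text
time: 14.02
eef_pos: [0.5869, 0.1478, 0.0399]
tcp_rot: [0.743, 0.669, 0.0, 0.0]
contact_force: [-3.5, -1.2, 6.3]
opening: 0.575
finger_force: 44.1
```

Call:
carry_out --deltas '[0,0,0.001,0,0,0,0,0,0.001,0,0,0]'

```text
time: 14.28
eef_pos: [0.5869, 0.1478, 0.0398]
tcp_rot: [0.743, 0.669, -0.0, -0.0]
contact_force: [-5.6, -0.1, 10.5]
opening: 0.57
finger_force: 44.7
```

Call:
carry_out --deltas '[0,0,0,0,0,0,0,0,0,0,0,0,0,0,0,0,0,0,0,0,0,0,0,0]' --grip 100

```text
time: 14.78
eef_pos: [0.5864, 0.1477, 0.037]
tcp_rot: [0.743, 0.669, -0.0, -0.0]
contact_force: [-0.0, -0.4, -0.3]
opening: 1.002
finger_force: 0.0
```

Call:
carry_out --deltas '[0,0,-0.03,0,0,0,0,0,-0.07,0,0,0,0,0,-0.12,0,0,0,0,0,-0.15,0,0,0,0,0,-0.15,0,0,0]'

```text
time: 15.4
eef_pos: [0.5885, 0.1479, 0.1909]
tcp_rot: [0.743, 0.669, 0.003, 0.002]
contact_force: [0.4, 0.1, -1.2]
opening: 0.999
finger_force: 0.0
```

```bash
python3 - <<'E'
from h import *
im,d,M=cam("wrist"); save(im,"w7.png"); s=ctrl.get_state(); print(s["time"],s["eef_pos"],yaw(),s["opening"])
P=cloud(d,M)
ok=(d>0)&(abs(P[...,2]-.062)<.006)&(np.hypot(P[...,0]-.586,P[...,1]-.147)<.07)
print(ok.sum(),cv2.minAreaRect(P[ok][:,:2].astype(np.float32)*1000),P[ok].mean(0))
ok=(d>0)&(abs(P[...,2]-.016)<.004)&(np.hypot(P[...,0]-.697,P[...,1]-.038)<.035)
print(ok.sum(),cv2.minEnclosingCircle(P[ok][:,:2].astype(np.float32)*1000) if ok.any() else 0)
plan([(.697,.039,.12,-5.96,.05)])
E
```

```text
15.45 [0.58699075 0.14774973 0.18819316] -5.958562335901318 0.9970304338596463
5269 ((586.8231201171875, 147.63900756835938), (99.96749877929688, 50.14073944091797), 84.11868286132812) [0.58713709 0.15079556 0.06086819]
211 ((699.187744140625, 40.29736328125), 22.05765724182129)
-> (0.697, 0.039, 0.12, -5.96, 0.05)
  [-0.024, 0.03, 0.017, 0.001, 0, 0, -0.048, 0.06, 0.034, 0.001, 0, 0, -0.073, 0.09, 0.051, 0.002, 0, 0, -0.097, 0.121, 0.068, 0.002, 0, 0]
```

View pics/w7.png

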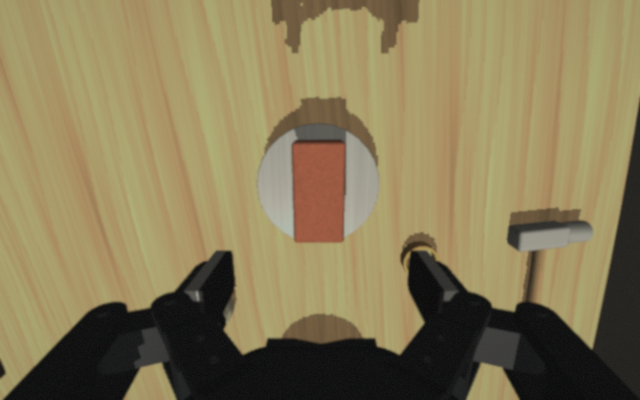

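Call:
carry_out --deltas '[-0.024,0.03,0.017,0,0,0,-0.048,0.06,0.034,0,0,0,-0.073,0.09,0.051,0,0,0,-0.097,0.122,0.068,0,0,0,-0.097,0.122,0.068,0,0,0]'

```text
time: 16.08
eef_pos: [0.6963, 0.0365, 0.1136]
tcp_rot: [0.744, 0.668, -0.003, -0.003]
contact_force: [0.0, 0.0, -0.2]
opening: 0.997
finger_force: 0.0
```

Call:
carry_out --deltas '[0,0,0,0,0,0]'

```text
time: 16.2
eef_pos: [0.6964, 0.0389, 0.1171]
tcp_rot: [0.743, 0.669, -0.001, -0.002]
contact_force: [-0.2, 0.5, 0.2]
opening: 0.998
finger_force: 0.0
```

```bash
python3 - <<'E'
from h import *
im,d,M=cam("wrist"); save(im,"w8.png"); s=ctrl.get_state(); print(s["time"],s["eef_pos"],yaw(),s["tcp_rot"])
P=cloud(d,M)
ok=(d>0)&(abs(P[...,2]-.015)<.004)&(np.hypot(P[...,0]-.698,P[...,1]-.04)<.03)
print(ok.sum(),cv2.minEnclosingCircle(P[ok][:,:2].astype(np.float32)*1000) if ok.any() else 0)
E
```

```text
16.25 [0.69667523 0.03935691 0.11822805] -5.926171164169261 [ 7.42713206e-01  6.69608745e-01 -6.38951893e-04 -9.01581374e-04]
713 ((698.9743041992188, 39.367286682128906), 21.896438598632812)
```

Call:
carry_out --deltas '[0,0.001,0.035,0,0,0,0,0.002,0.07,0,0,0,0,0.002,0.098,0,0,0,0,0.002,0.11,0,0,0,0,0.002,0.113,0,0,0]'

```text
time: 16.88
eef_pos: [0.6994, 0.0391, 0.0063]
tcp_rot: [0.743, 0.67, -0.0, -0.0]
contact_force: [0.1, 0.2, 0.8]
opening: 0.999
finger_force: 0.0
```

Call:
carry_out --deltas '[0,0,0.001,0,0,0,0,0,0.002,0,0,0,0,0,0.002,0,0,0]'

```text
time: 17.25
eef_pos: [0.7003, 0.0383, 0.0053]
tcp_rot: [0.743, 0.669, 0.0, 0.001]
contact_force: [0.6, 0.2, -0.0]
opening: 1.0
finger_force: 0.0
```

Call:
carry_out --deltas '[0,0,0,0,0,0,0,0,0,0,0,0,0,0,0,0,0,0,0,0,0,0,0,0,0,0,0,0,0,0]' --grip 0 --grip_force 25

```text
time: 17.88
eef_pos: [0.7001, 0.0383, 0.0047]
tcp_rot: [0.743, 0.669, 0.0, 0.0]
contact_force: [-0.3, 0.1, 2.1]
opening: 0.499
finger_force: 25.6
```

Call:
carry_out --deltas '[0,0,-0.02,0,0,0,0,0,-0.055,0,0,0,0,0,-0.09,0,0,0,0,0,-0.12,0,0,0,0,0,-0.12,0,0,0]'

```text
time: 18.5
eef_pos: [0.7021, 0.0382, 0.1292]
tcp_rot: [0.743, 0.669, 0.003, 0.003]
contact_force: [0.3, -0.9, -1.1]
opening: 0.497
finger_force: 25.6
```

```bash
python3 - <<'E'
from h import *
im,d,M=cam("wrist"); save(im,"w9.png"); s=ctrl.get_state(); print(s["time"],s["eef_pos"],yaw(),s["opening"],s["finger_force"])
P=cloud(d,M); p=s["eef_pos"]
ok=(d>0)&(abs(P[...,2]-p[2]-.011)<.005)&(np.hypot(P[...,0]-p[0],P[...,1]-p[1])<.024)
print(ok.sum(),cv2.minEnclosingCircle(P[ok][:,:2].astype(np.float32)*1000) if ok.any() else 0)
plan([(.587,.1465,.12,-5.96,.04)])
E
```

```text
18.55 [0.70055107 0.03833847 0.12629675] -5.9558145806387595 0.4921413856085283 25.595777425915003
2766 ((701.552001953125, 40.048736572265625), 23.862855911254883)
-> (0.587, 0.1465, 0.12, -5.96, 0.04)
  [0.024, -0.031, 0.001, 0.001, 0, 0, 0.048, -0.062, 0.003, 0.002, 0, 0, 0.072, -0.093, 0.004, 0.003, 0, 0, 0.096, -0.124, 0.006, 0.003, 0, 0]
```

View pics/w9.png

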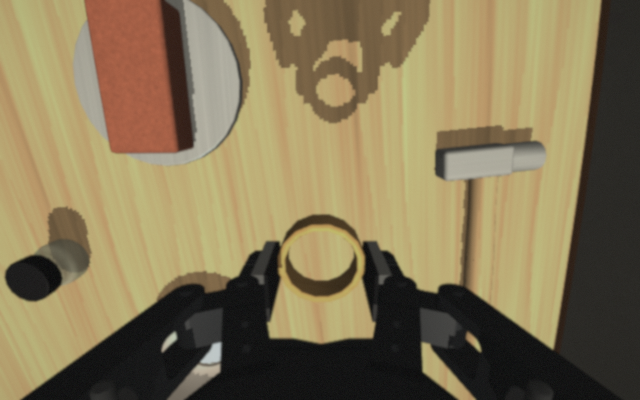

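Call:
carry_out --deltas '[0.024,-0.031,0.001,0,0,0,0.048,-0.062,0.003,0,0,0,0.072,-0.093,0.004,0,0,0,0.096,-0.124,0.006,0,0,0,0.096,-0.124,0.006,0,0,0]'

```text
time: 19.18
eef_pos: [0.5828, 0.1483, 0.1154]
tcp_rot: [0.742, 0.67, -0.002, -0.002]
contact_force: [0.3, 0.0, -0.4]
opening: 0.499
finger_force: 25.6
```

Call:
carry_out --deltas '[0,0,0,0,0,0,0,0,0,0,0,0]'

```text
time: 19.42
eef_pos: [0.587, 0.1459, 0.1179]
tcp_rot: [0.743, 0.669, -0.0, 0.0]
contact_force: [-0.3, 0.0, -1.1]
opening: 0.499
finger_force: 25.6
```

```bash
python3 - <<'E'
from h import *
im,d,M=cam("wrist"); s=ctrl.get_state(); print(s["time"],s["eef_pos"],yaw(),s["opening"],s["finger_force"])
P=cloud(d,M); p=s["eef_pos"]
ok=(d>0)&(abs(P[...,2]-p[2]-.011)<.005)&(np.hypot(P[...,0]-p[0],P[...,1]-p[1])<.024)
print(ok.sum(),cv2.minEnclosingCircle(P[ok][:,:2].astype(np.float32)*1000) if ok.any() else 0)
E
```

```text
19.475 [0.58708117 0.14589808 0.11811424] -6.024866613844069 0.49514550334336144 25.64520126208663
2432 ((587.128662109375, 146.13571166992188), 23.83719825744629)
```

Call:
carry_out --deltas '[0,0,0.02,0,0,0,0.001,0,0.035,0,0,0,0.001,0,0.045,0,0,0,0.001,0,0.048,0,0,0,0.001,0,0.048,0,0,0]'

```text
time: 20.1
eef_pos: [0.5865, 0.1477, 0.0701]
tcp_rot: [0.743, 0.669, -0.0, -0.0]
contact_force: [0.1, -1.0, -1.1]
opening: 0.498
finger_force: 25.6
```

Call:
carry_out --deltas '[0,0,0.001,0,0,0,0,0,0.001,0,0,0]'

```text
time: 20.35
eef_pos: [0.5868, 0.1478, 0.0699]
tcp_rot: [0.743, 0.669, 0.0, 0.0]
contact_force: [0.0, 0.3, -0.5]
opening: 0.498
finger_force: 25.6
```

Call:
carry_out --deltas '[0,0,0.001,0,0,0,0,0,0.001,0,0,0]'

```text
time: 20.6
eef_pos: [0.5865, 0.1477, 0.0684]
tcp_rot: [0.743, 0.669, 0.0, 0.0]
contact_force: [0.7, 0.2, 0.0]
opening: 0.501
finger_force: 25.6
```

Call:
carry_out --deltas '[0,0,0.001,0,0,0,0,0,0.001,0,0,0]'

```text
time: 20.85
eef_pos: [0.5864, 0.1477, 0.0672]
tcp_rot: [0.743, 0.669, -0.0, -0.0]
contact_force: [0.2, 0.1, -0.7]
opening: 0.498
finger_force: 25.6
```

Call:
carry_out --deltas '[-0.001,0,0.001,0,0,0,-0.001,0,0.001,0,0,0]'

```text
time: 21.1
eef_pos: [0.5866, 0.1469, 0.0667]
tcp_rot: [0.743, 0.669, 0.0, -0.0]
contact_force: [-0.9, 1.4, 1.8]
opening: 0.5
finger_force: 25.8
```

Call:
carry_out --deltas '[0,0,0.001,0,0,0,0,0,0.001,0,0,0]'

```text
time: 21.35
eef_pos: [0.5866, 0.1469, 0.0666]
tcp_rot: [0.743, 0.669, 0.0, -0.0]
contact_force: [-2.3, 1.3, 6.5]
opening: 0.496
finger_force: 26.1
```

Contact; release and retreat.

Call:
carry_out --deltas '[0,0,-0.001,0,0,0,0,0,-0.001,0,0,0,0,0,-0.001,0,0,0,0,0,-0.001,0,0,0]' --grip 85

```text
time: 21.85
eef_pos: [0.5863, 0.1466, 0.066]
tcp_rot: [0.743, 0.669, -0.0, -0.0]
contact_force: [-0.0, 0.0, -0.9]
opening: 0.849
finger_force: 0.0
```

Call:
carry_out --deltas '[0,0,-0.03,0,0,0,0,0,-0.06,0,0,0,0,0,-0.09,0,0,0,0,0,-0.11,0,0,0,0,0,-0.11,0,0,0]' --grip 100

```text
time: 22.48
eef_pos: [0.5875, 0.1468, 0.1782]
tcp_rot: [0.743, 0.669, 0.002, 0.001]
contact_force: [-0.0, -0.2, -0.7]
opening: 0.999
finger_force: 0.0
```

```bash
python3 - <<'E'
from h import *
im,d,M=cam("wrist"); save(im,"w10.png"); s=ctrl.get_state(); print(s["time"],s["eef_pos"],yaw(),s["opening"],s["finger_force"])
P=cloud(d,M); p=s["eef_pos"]
ok=(d>0)&(abs(P[...,2]-.078)<.004)&(np.hypot(P[...,0]-p[0],P[...,1]-p[1])<.04)
print(ok.sum(),cv2.minEnclosingCircle(P[ok][:,:2].astype(np.float32)*1000) if ok.any() else 0)
ok=(d>0)&(abs(P[...,2]-.062)<.005)&(np.hypot(P[...,0]-.586,P[...,1]-.147)<.07)
print(ok.sum(),cv2.minAreaRect(P[ok][:,:2].astype(np.float32)*1000))
plan([(.50,.05,.16,-5.96,.05),(.439,-.001,.13,-5.96,.05)])
E
```

```text
22.525 [0.58647698 0.14670012 0.17643427] -5.9572978355321355 0.9988287170941418 0.0
684 ((586.8204345703125, 147.7054443359375), 21.920490264892578)
4875 ((586.8932495117188, 147.69618225097656), (99.38903045654297, 50.09498977661133), 84.15040588378906)
-> (0.5, 0.05, 0.16, -5.96, 0.05)
  [-0.035, -0.025, 0.005, 0, 0, 0, -0.07, -0.051, 0.011, 0, 0, 0, -0.105, -0.076, 0.016, 0.001, 0, 0]
-> (0.439, -0.001, 0.13, -5.96, 0.05)
  [-0.029, -0.028, 0.015, 0, 0, 0, -0.057, -0.055, 0.03, 0, 0, 0]
```

View pics/w10.png

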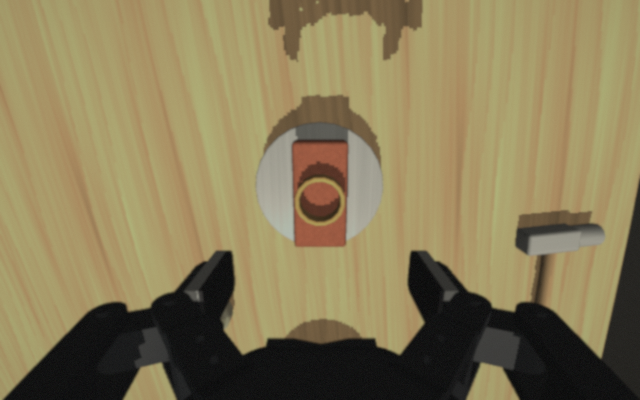

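Bangle is centred on the brick (320,200 px; within 0.1 mm by depth). Now the jar.

Call:
carry_out --deltas '[-0.035,-0.025,0.005,0,0,0,-0.07,-0.051,0.011,0,0,0,-0.105,-0.076,0.016,0,0,0,-0.134,-0.104,0.031,0,0,0,-0.163,-0.131,0.046,0,0,0]'

```text
time: 23.15
eef_pos: [0.437, -0.0023, 0.1282]
tcp_rot: [0.743, 0.669, -0.001, -0.001]
contact_force: [0.9, -0.4, 0.8]
opening: 0.998
finger_force: 0.0
```

Call:
carry_out --deltas '[0,0,0,0,0,0,0,0,0,0,0,0]'

```text
time: 23.4
eef_pos: [0.4393, -0.0017, 0.1299]
tcp_rot: [0.743, 0.669, -0.0, -0.0]
contact_force: [0.4, 0.2, 0.3]
opening: 1.004
finger_force: 0.0
```

```bash
python3 - <<'E'
from h import *
im,d,M=cam("wrist"); s=ctrl.get_state(); print(s["time"],s["eef_pos"],yaw(),s["opening"],s["finger_force"])
P=cloud(d,M); p=s["eef_pos"]
for z in (.03,.05):
  ok=(d>0)&(abs(P[...,2]-z)<.005)&(np.hypot(P[...,0]-.439,P[...,1])<.04)
  print(ok.sum(),cv2.minEnclosingCircle(P[ok][:,:2].astype(np.float32)*1000) if ok.any() else 0)
E
```

```text
23.45 [ 0.4398724  -0.00156968  0.13039884] -5.94620759722397 0.9995696675486001 0.0
23 ((439.882080078125, 13.766469955444336), 12.41377067565918)
1887 ((439.4911804199219, -0.2150864601135254), 19.910911560058594)
```

Call:
carry_out --deltas '[0.001,0,0.035,0,0,0,0.001,0,0.07,0,0,0,0.001,0,0.1,0,0,0,0.001,0,0.118,0,0,0,0.001,0,0.122,0,0,0]'

```text
time: 24.08
eef_pos: [0.4394, -0.0001, 0.0074]
tcp_rot: [0.742, 0.67, -0.001, -0.001]
contact_force: [-0.3, 0.7, -0.1]
opening: 1.002
finger_force: 0.0
```

Call:
carry_out --deltas '[0,0,0,0,0,0,0,0,0,0,0,0,0,0,0,0,0,0,0,0,0,0,0,0,0,0,0,0,0,0]' --grip 0 --grip_force 30

```text
time: 24.7
eef_pos: [0.4403, -0.0009, 0.0096]
tcp_rot: [0.743, 0.669, 0.001, 0.001]
contact_force: [-1.7, 1.6, 6.1]
opening: 0.494
finger_force: 30.5
```

Call:
carry_out --deltas '[0,0,-0.02,0,0,0,0,0,-0.055,0,0,0,0,0,-0.09,0,0,0,0,0,-0.1,0,0,0,0,0,-0.1,0,0,0]'

```text
time: 25.32
eef_pos: [0.4393, -0.0009, 0.1083]
tcp_rot: [0.743, 0.669, 0.0, 0.0]
contact_force: [-0.3, -0.4, -1.1]
opening: 0.491
finger_force: 31.1
```

```bash
python3 - <<'E'
from h import *
s=ctrl.get_state(); print(s["time"],s["eef_pos"],yaw(),s["opening"],s["finger_force"])
plan([(.572,.013,.105,-5.96,.04)])
E
```

```text
25.325 [ 0.43931083 -0.00085957  0.10831711] -5.961949095264489 0.4909887433337999 31.08084825798869
-> (0.572, 0.013, 0.105, -5.96, 0.04)
  [0.007, 0.033, 0.001, 0, 0, 0, 0.014, 0.065, 0.002, 0, 0, 0, 0.021, 0.098, 0.003, 0.001, 0, 0, 0.028, 0.131, 0.003, 0.001, 0, 0]
```

Call:
carry_out --deltas '[0.007,0.033,0.001,0,0,0,0.014,0.065,0.002,0,0,0,0.021,0.098,0.003,0,0,0,0.028,0.131,0.003,0,0,0,0.028,0.131,0.003,0,0,0]'

```text
time: 25.95
eef_pos: [0.5729, 0.0136, 0.1029]
tcp_rot: [0.743, 0.67, -0.001, -0.001]
contact_force: [-1.0, -0.6, -2.0]
opening: 0.495
finger_force: 31.1
```

Call:
carry_out --deltas '[0,0,0,0,0,0,0,0,0.025,0,0,0,0,0,0.055,0,0,0,0,0,0.075,0,0,0,0,0,0.085,0,0,0]'

```text
time: 26.58
eef_pos: [0.571, 0.0135, 0.0187]
tcp_rot: [0.743, 0.669, -0.001, -0.001]
contact_force: [0.2, -0.0, -2.1]
opening: 0.493
finger_force: 31.1
```

Call:
carry_out --deltas '[0,0,0.004,0,0,0,0,0,0.008,0,0,0,0,0,0.008,0,0,0]'

```text
time: 26.95
eef_pos: [0.5729, 0.0134, 0.0128]
tcp_rot: [0.743, 0.669, 0.0, 0.0]
contact_force: [0.1, -0.3, -0.8]
opening: 0.494
finger_force: 31.1
```

Call:
carry_out --deltas '[0,0,0.001,0,0,0,0,0,0.001,0,0,0]'

```text
time: 27.2
eef_pos: [0.5727, 0.0134, 0.0116]
tcp_rot: [0.743, 0.669, 0.0, 0.0]
contact_force: [0.8, -0.7, -0.5]
opening: 0.496
finger_force: 31.1
```

Call:
carry_out --deltas '[0,0,0.001,0,0,0,0,0,0.001,0,0,0]'

```text
time: 27.45
eef_pos: [0.5724, 0.0134, 0.0103]
tcp_rot: [0.743, 0.669, -0.0, -0.0]
contact_force: [-0.5, 1.1, -1.3]
opening: 0.493
finger_force: 31.1
```

Call:
carry_out --deltas '[0,0,0.001,0,0,0,0,0,0.001,0,0,0]'

```text
time: 27.7
eef_pos: [0.5726, 0.0134, 0.0097]
tcp_rot: [0.743, 0.669, -0.0, -0.0]
contact_force: [-1.2, 0.5, 2.7]
opening: 0.493
finger_force: 31.4
```

Call:
carry_out --deltas '[0,0,0.001,0,0,0,0,0,0.001,0,0,0]'

```text
time: 27.95
eef_pos: [0.5726, 0.0134, 0.0096]
tcp_rot: [0.743, 0.669, -0.0, -0.0]
contact_force: [-4.7, 1.0, 8.0]
opening: 0.5
finger_force: 31.9
```

Call:
carry_out --deltas '[0,0,0,0,0,0,0,0,0,0,0,0,0,0,0,0,0,0,0,0,0,0,0,0]' --grip 100

```text
time: 28.45
eef_pos: [0.5724, 0.0134, 0.0081]
tcp_rot: [0.743, 0.669, -0.0, -0.0]
contact_force: [0.2, -0.1, 0.4]
opening: 1.001
finger_force: 0.0
```

Call:
carry_out --deltas '[0,0,-0.03,0,0,0,0,0,-0.08,0,0,0,0,0,-0.13,0,0,0,0,0,-0.17,0,0,0,0,0,-0.17,0,0,0]'

```text
time: 29.08
eef_pos: [0.5751, 0.0131, 0.1832]
tcp_rot: [0.743, 0.669, 0.003, 0.004]
contact_force: [0.6, 0.1, 0.2]
opening: 1.0
finger_force: 0.0
```

```bash
python3 - <<'E'
from h import *
im,d,M=cam("wrist"); save(im,"w11.png"); s=ctrl.get_state(); print(s["time"],s["eef_pos"],yaw(),s["opening"])
P=cloud(d,M)
def circ(c,z,r,e=.005):
    ok=(d>0)&(abs(P[...,2]-z)<e)&(np.hypot(P[...,0]-c[0],P[...,1]-c[1])<r+.012)
    return ok.sum(),cv2.minEnclosingCircle(P[ok][:,:2].astype(np.float32)*1000) if ok.any() else 0
print("jar",circ((.572,.013),.05,.02),"tt",circ((.586,.148),.03,.065))
plan([(.546,-.25,.2,-5.96,.055)])
E
```

```text
29.125 [0.57347154 0.01330458 0.1802051 ] -5.956960307078598 0.9983050741002234
jar (np.int64(1282), ((572.8099975585938, 14.120820045471191), 19.947071075439453)) tt (np.int64(7827), ((586.4811401367188, 148.03927612304688), 65.12078857421875))
-> (0.546, -0.25, 0.2, -5.96, 0.055)
  [-0.053, 0, -0.004, 0.001, 0, 0, -0.106, 0, -0.008, 0.002, 0, 0, -0.159, 0, -0.012, 0.002, 0, 0, -0.212, 0, -0.016, 0.003, 0, 0, -0.265, 0, -0.02, 0.004, 0, 0]
```

Jar at 134.6 mm from the turntable. Check the stand from above.

Call:
carry_out --deltas '[-0.053,0,-0.004,0,0,0,-0.106,0,-0.008,0,0,0,-0.159,0,-0.012,0,0,0,-0.212,0,-0.016,0,0,0,-0.265,0,-0.02,0,0,0]'

```text
time: 29.75
eef_pos: [0.5436, -0.2511, 0.1958]
tcp_rot: [0.743, 0.669, -0.0, -0.002]
contact_force: [0.3, 0.3, -0.0]
opening: 0.999
finger_force: 0.0
```

Call:
carry_out --deltas '[0,0,0,0,0,0,0,0,0,0,0,0,0,0,0,0,0,0]'

```text
time: 30.12
eef_pos: [0.5447, -0.2485, 0.1971]
tcp_rot: [0.742, 0.67, -0.0, -0.001]
contact_force: [0.3, -0.9, 0.5]
opening: 0.999
finger_force: 0.0
```

```bash
python3 - <<'E'
from h import *
im,d,M=cam("wrist"); save(im,"w12.png"); s=ctrl.get_state(); print(s["time"],s["eef_pos"],yaw(),s["opening"])
P=cloud(d,M)
def circ(c,z,r,e=.005):
    ok=(d>0)&(abs(P[...,2]-z)<e)&(np.hypot(P[...,0]-c[0],P[...,1]-c[1])<r+.012)
    return ok.sum(),cv2.minEnclosingCircle(P[ok][:,:2].astype(np.float32)*1000) if ok.any() else 0
t=np.array([586.5,148.1]); 
b=np.array(circ((.558,-.1205),.042,.06)[1][0]); st=circ((.544,-.256),.03,.021); j=circ((.572,.013),.05,.02)
print("bowl",b,"jar",j,"stand",st); u=(b-t)/np.linalg.norm(b-t); n=np.array([-u[1],u[0]])
v=np.array(st[1][0])-b; print(np.linalg.norm(b-t),"stand along",v@u,"across",v@n, "jar",(np.array([572.8,14.1])-t)@u,(np.array([572.8,14.1])-t)@n)
E
```

```text
30.175 [ 0.54493208 -0.24850737  0.19752286] -5.851090559566795 1.000593007103761
bowl [ 558.87750244 -120.47020721] jar (np.int64(0), 0) stand (np.int64(973), ((544.4747314453125, -256.86895751953125), 20.7539005279541))
269.98696000832405 stand along 137.15655429719672 across -0.37216998768663956 jar 134.69849055730373 0.08149591378117371
```

View pics/w12.png

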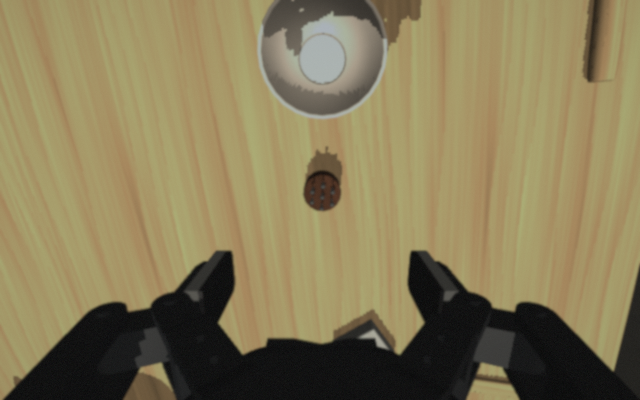

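Call:
carry_out --deltas '[-0.004,0,0.05,0,0,0,-0.008,0,0.1,0,0,0,-0.008,0,0.145,0,0,0,-0.008,0,0.175,0,0,0,-0.008,0,0.185,0,0,0]'

```text
time: 30.8
eef_pos: [0.543, -0.256, 0.0109]
tcp_rot: [0.742, 0.67, -0.0, -0.002]
contact_force: [-0.1, -0.2, 0.1]
opening: 1.001
finger_force: 0.0
```

Call:
carry_out --deltas '[0,0,0.004,0,0,0,0,0,0.004,0,0,0,0,0,0.004,0,0,0]'

```text
time: 31.18
eef_pos: [0.5452, -0.2587, 0.011]
tcp_rot: [0.743, 0.669, 0.0, 0.001]
contact_force: [1.1, -0.2, -0.1]
opening: 1.002
finger_force: 0.0
```

Call:
carry_out --deltas '[0,0,0,0,0,0,0,0,0,0,0,0,0,0,0,0,0,0,0,0,0,0,0,0,0,0,0,0,0,0]' --grip 0 --grip_force 30

```text
time: 31.8
eef_pos: [0.5445, -0.2584, 0.0098]
tcp_rot: [0.743, 0.669, 0.0, 0.0]
contact_force: [-0.2, 0.0, 3.2]
opening: 0.479
finger_force: 30.7
```

Call:
carry_out --deltas '[0,0,-0.003,0,0,0,0,0,-0.006,0,0,0,0.001,0,-0.006,0,0,0,0.002,0,-0.006,0,0,0,0.002,0,-0.006,0,0,0]'

```text
time: 32.42
eef_pos: [0.5442, -0.2559, 0.0151]
tcp_rot: [0.743, 0.669, -0.0, -0.0]
contact_force: [-0.7, -0.6, 0.3]
opening: 0.481
finger_force: 30.5
```

Call:
carry_out --deltas '[0,0,0.002,0,0,0,0,0,0.004,0,0,0,0,0,0.005,0,0,0,0,0,0.005,0,0,0]'

```text
time: 32.92
eef_pos: [0.5442, -0.256, 0.0101]
tcp_rot: [0.743, 0.669, -0.0, -0.0]
contact_force: [0.4, 0.9, -1.0]
opening: 0.481
finger_force: 30.5
```

Call:
carry_out --deltas '[0,0,0.001,0,0,0,0,0,0.001,0,0,0]'

```text
time: 33.17
eef_pos: [0.5445, -0.2562, 0.0098]
tcp_rot: [0.743, 0.669, -0.0, 0.0]
contact_force: [-0.1, 0.9, 3.3]
opening: 0.479
finger_force: 30.8
```

Call:
carry_out --deltas '[0,0,0,0,0,0,0,0,0,0,0,0,0,0,0,0,0,0,0,0,0,0,0,0]' --grip 100

```text
time: 33.67
eef_pos: [0.5443, -0.2561, 0.0092]
tcp_rot: [0.743, 0.669, -0.0, -0.0]
contact_force: [-0.1, -0.0, -1.0]
opening: 0.999
finger_force: 0.0
```

Call:
carry_out --deltas '[0,0,-0.03,0,0,0,0,0,-0.08,0,0,0,0,0,-0.13,0,0,0,0,0,-0.18,0,0,0,0,0,-0.19,0,0,0]'

```text
time: 34.3
eef_pos: [0.5464, -0.2574, 0.2046]
tcp_rot: [0.743, 0.669, 0.001, 0.004]
contact_force: [0.5, 0.3, 0.3]
opening: 0.999
finger_force: 0.0
```

Call:
carry_out --deltas '[0,0,0,0,0,0,0,0,0,0,0,0,0,0,0,0,0,0]'

```text
time: 34.67
eef_pos: [0.5434, -0.2555, 0.1968]
tcp_rot: [0.743, 0.669, -0.0, -0.002]
contact_force: [0.6, 0.6, -0.4]
opening: 0.996
finger_force: 0.0
```

```bash
python3 - <<'E'
from h import *
im,d,M=cam("wrist"); s=ctrl.get_state(); print(s["time"],s["eef_pos"],s["opening"],s["contact_force"])
P=cloud(d,M)
def circ(c,z,r,e=.005):
    ok=(d>0)&(abs(P[...,2]-z)<e)&(np.hypot(P[...,0]-c[0],P[...,1]-c[1])<r+.012)
    return ok.sum(),cv2.minEnclosingCircle(P[ok][:,:2].astype(np.float32)*1000) if ok.any() else 0
t=np.array([586.5,148.1]); b=np.array(circ((.558,-.1205),.042,.06)[1][0]); st=circ((.544,-.256),.03,.021)
u=(b-t)/np.linalg.norm(b-t); n=np.array([-u[1],u[0]]); v=np.array(st[1][0])-b; print(st,b,v@u,v@n)
im,d,M=cam("side"); save(im,"side1.png")
E
```

```text
34.725 [ 0.54361124 -0.25563116  0.19728787] 0.9985347581968531 [-0.00463159 -0.86758176 -0.98246394]
(np.int64(1001), ((544.3518676757812, -254.98077392578125), 20.905519485473633)) [ 558.92730713 -120.66668701] 135.10029626141073 -0.7920409642781063
```

View pics/side1.png

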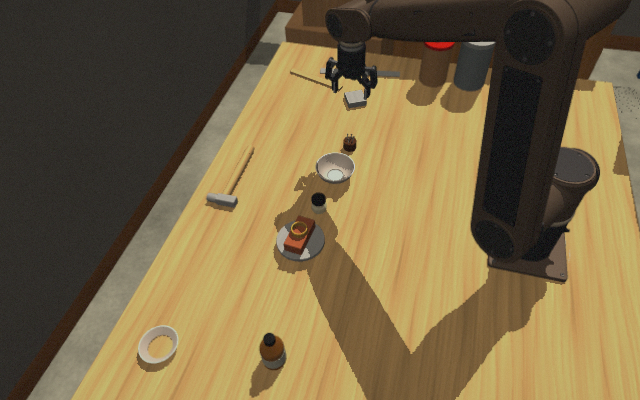

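The side view shows the row in order: turntable with brick and bangle (300,238), jar (318,203), bowl (335,168), bur stand (350,143). The bottle and block are where they were. Handing in.

```bash
python3 -c "
from plant import ctrl
print(ctrl.sign_off())"
```

```text
the job is handed in; nothing more can be done
None
```

The soldering station is set out and handed in after about 35 s. The jar and bur stand measured within about 1 mm of their places, and the brick and the bangle lie centred on the turntable. The bottle and steel block were left alone. The judge's verdict was not shown, and setting the bur stand down the first time made a brief knock of about 55 N at the wrist.

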